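Load the slanted blood reader

ROBOT

A 6-joint arm with a two-finger parallel gripper is mounted at the origin on the work surface. World frame = base frame: x ahead of the robot, y to its left, z up, the work surface at z = 0. Lengths are in m, angles in rad, forces in N, time in s.
With the tool pointing down it reaches from about 0.325 to 0.9 m from the base axis. Payload 6.1 kg.
Tool frame: the origin (TCP) lies on the centre line of the jaws, within the pads' length; the fingertips stand 25 mm ahead of it and the grasp point (between the pads) lies 6 mm ahead of it; z points along the fingers, y is the direction in which the jaws open and shut (so a half turn about z gives the same grasp; the last joint's range is limited). The gripper opens to 87 mm and grips with 3 to 60 N. Pads are 19 mm wide; open, the fingers measure 117 mm over their backs; the gripper's body (75 mm by 190 mm) begins 51 mm behind the grasp point.
Start: joints at [1.202, 0.22, 1.526, -0, 1.395, -0.126], TCP at [0.15, 0.607, 0.248] pointing down, gripper open.
Joint ranges: [-2.98, 2.98], [-0.91, 2.08], [0.09, 2.57], [-1.24, 4.39], [0.2, 2.65], [-2.68, 2.68]. Speed limits (rad/s): [2.57, 2.57, 3.01, 3.14, 3.14, 3.14].

INTERFACE

Orientations are given as a rotation vector (axis times angle).
In Python, from bench import robot, snapshot, camera_model gives the robot as it stands. The module is installed in compiled form; this text tells all that it offers.
- The arm moves only by the tool servo_tool, never from a script. Its argument "moves" is a list of rows, each a list of 3 entries, a list of its own where there are three numbers: the shift along the tool's x, y, z in m, then the turn about the tool's z in degrees, then the opening, from 0 (shut) to 1 (fully open). In form: [[[x, y, z], spin, fingers], ...]. A call has 1 to 20 rows; each row is the pose to reach, as a shift and turn from the pose commanded when the call began, along the tool's axes at that moment; what a row does not reach only later rows make up. A row lasts 1/8 s, in which the tool goes at most 62.5 mm and 10.7 degrees, less where a joint would pass 70% of its speed; a pose out of reach is approached as far as the arm can. A call with a gripper value outside its range is refused whole. The fingers move at their own pace and stop on an object; "newtons" is the grip in N (left out, the last holds). Time passes only in rows, so rows that repeat a pose let the fingers close. It gives the time, the measured TCP pose, the force and the opening at its end, in the units of the state.
- robot.read_state(): the state, without advancing time (a new reading comes with each control period).
- snapshot(name): name is "side" or "top"; returns the picture (384x512x3 uint8, blue, green, red); there is no depth.
- camera_model(name): a dict with "fx", "fy", "cx", "cy" (pixels), "R" (3x3) and "t" (3): a world point X has camera coordinates R X + t. Camera axes: x right, y down, z forward; pixel columns grow to the right and rows downward; lengths in m; the calibration is good to about 2 mm. A picture is of the moment at which its call begins. camera_model takes no time and is no camera call.
- robot.sign_off(): hands the job in, once; it reports no verdict.
The state is a dict: "time_s": time; "qpos": joint angles; "joint_vel": joint speeds; "tau": joint torques, N m; "ee_pos": TCP position; "ee_rot": TCP orientation; "contact_force": force on the tool from outside, world axes, zero at the start; "torque": the same for the moment, N m; "width": finger opening in m.
Only numpy, scipy, OpenCV 4.12 (cv2) and the standard library are available. Lean on these libraries where they do the work, as an engineer would, in place of code of your own. Each camera call takes 0.05 s, during which the arm holds its last target.

TASK

Take the purple-capped sample tube out of the foam rack and slide it foot first into the slanted well of the reader, keeping hold of it until it is fully home (do not let it drop in). Then swing the reader's orange hood over it and press it down until the catch snaps and holds it shut. Leave the other tubes in the rack and do not shove or topple the dropper bottle.

Things in the scene. Friction and masses are not known exactly. Their poses are not given: they have to be found in the camera images.
- purple_tube: A closed sample tube, 106 mm long, about 22 g: clear round-bottomed stem 16 mm in diameter, white label, and at the top a purple cap 19 mm in diameter and 26 mm tall (80 to 106 mm above the origin). Origin: the lowest point of the round foot, on the axis; z runs along the axis to the cap. It starts upright in one of the rack's holes, its foot 6 mm above the table; only it goes into the reader.
- yellow_tube1: A closed sample tube, 106 mm long, about 22 g: clear round-bottomed stem 16 mm in diameter, white label, and at the top a yellow cap 19 mm in diameter and 26 mm tall (80 to 106 mm above the origin). Origin: the lowest point of the round foot, on the axis; z runs along the axis to the cap. Stands in another hole of the rack; stays there.
- yellow_tube2: A closed sample tube, 106 mm long, about 22 g: clear round-bottomed stem 16 mm in diameter, white label, and at the top a yellow cap 19 mm in diameter and 26 mm tall (80 to 106 mm above the origin). Origin: the lowest point of the round foot, on the axis; z runs along the axis to the cap. Stands in another hole of the rack; stays there.
- yellow_tube3: A closed sample tube, 106 mm long, about 22 g: clear round-bottomed stem 16 mm in diameter, white label, and at the top a yellow cap 19 mm in diameter and 26 mm tall (80 to 106 mm above the origin). Origin: the lowest point of the round foot, on the axis; z runs along the axis to the cap. Stands in another hole of the rack; stays there.
- rack: White foam rack block fixed to the table, 60 (x) x 236 (y) x 50 mm tall, five round holes 18.4 mm wide and 44 mm deep in one row along its y axis, 46 mm apart, the middle one at the centre; four hold tubes. Origin: centre of its underside.
- reader: The reader, fixed to the table: a grey base plate and low white housing (195 x 125 mm, 45 mm tall, reaching from 65 mm in front (-x) to 130 mm behind (+x) the origin) that carries the blue well block. Origin: on the table straight below the centre of the well's mouth; -x is its front, z up.
- well_mouth (a point): Centre of the well's round mouth, 17.6 mm wide with a 2 mm bevelled rim, in the top face (62 x 60 mm) of the blue well block, about 92 mm above the table. Its z axis points out of the well along the bore, leaning 30 degrees from vertical towards the reader's front; its x axis runs up the slope of the top face to the hinge; y lies level.
- well_floor (a point): Centre of the flat floor of the bore, 66 mm below the mouth along the bore; same axes as well_mouth. With a tube's foot here, its cap and 14 mm of stem stand out of the mouth (40 mm in all).
- hood (a joint): Angle of the orange hood in rad: 0 shut, 1.92 wide open (its stop). A light spring (under 1 N at the front edge) reopens it from anywhere unless caught. Between 0.1 and 0.05 rad a bar in its front wall must be pushed past a sprung ball (about 3 N on the hood's top near the front); it then snaps and stays at 0. The hood fits only over a fully seated tube.
- hood_hinge (a point): Centre of the hood's hinge, at the upper back edge of the well block's top face, 31 mm from the mouth's centre along well_mouth's x axis. The hood turns about this point's y axis. The axes turn with the hood; with the hood shut they are those of well_mouth. Wide open, the hood stands up to 178 mm above the table.
- hood_top (a point): Centre of the outer face of the hood's flat top (66 x 56 mm); moves with the hood. In the hood's axes it lies 37 mm in front (-x) of the hinge and 49 mm above (+z); the face spans -4 to -70 mm in x, and the front wall hangs from its front edge. z is the outward normal: shut it points along the bore; wide open, away from the reader's front and 10 degrees above level.
- dropper: White dropper bottle, 32 mm wide, 75 mm tall, standing on the table. Origin: centre of its underside.
There are look-alikes about, which are no part of the job. Leave any red look-alike of the purple_tube alone. Several things have the shape of the reader; the one meant has the colours described above.

How it is judged:
By the outcome, as a careful person would: the job done as asked, in the order asked, and still so for the second after the job is handed in, with the robot touching nothing.
It also fails if it takes over 66 s, if anything falls off the work surface, if the arm or the gripper's body presses on something with over 40 N, if the wrist force passes 120 N, or if a joint passes its speed limit or range.

## Working session

There is one attempt and no reset: what is moved stays moved. The work goes in short steps, Python scripts to look and compute and a tool call to move; the robot and the scene stay as the last step left them, time stands still between calls to the robot, and variables do not carry over. Pictures are saved under pics/ and viewed, and the job is handed in when it is done.

Besides the shell and the picture viewer there is one more tool, called after "Emit:" as name(argument=value, ...), one argument or row to a line, values as JSON. servo_tool: Moves the arm, as the interface text tells. Its arguments: {"type":"object","properties":{"moves":{"type":"array","items":{"type":"array"}},"newtons":{"type":"number"}},"required":["moves"]}

```bash
mkdir -p pics; ls; python3 - <<'E'
from bench import robot, snapshot, camera_model
import cv2, numpy as np
for n in ("side","top"):
    im=snapshot(n); cv2.imwrite(f"pics/{n}0.png",im)
    m=camera_model(n); print(n,m["fx"],m["fy"],m["cx"],m["cy"]); R=np.array(m["R"]);t=np.array(m["t"]); print(np.round(R,3).tolist(), t, "pos",-R.T@t)
s=robot.read_state(); print(s)
E
```

```text
pics
side 417.00619008148936 417.00619008148936 256.9246221157876 192.54844546363884
[[-0.951, -0.309, -0.007], [-0.198, 0.627, -0.753], [0.237, -0.715, -0.658]] [0.4384921  0.18495843 0.99638769] pos [0.21705288 0.73201742 0.79769162]
top 492.0361545005449 492.0361545005449 254.9721903473706 183.75743236703002
[[0.0, -1.0, -0.029], [-0.981, 0.005, -0.192], [0.192, 0.028, -0.981]] [-0.01615579  0.46692382  1.16673794] pos [ 0.23426646 -0.05148595  1.23370365]
{'time_s': 0.1, 'qpos': array([ 1.20187779e+00,  2.21133764e-01,  1.52748639e+00,  2.43375400e-05,
        1.39467856e+00, -1.26160895e-01]), 'joint_vel': array([ 0.00107787, -0.0020735 , -0.00044575,  0.00147499,  0.00078186,
       -0.00025969]), 'tau': array([ 1.96380133e-03, -4.95938909e+01, -3.88521016e+01,  7.00138905e-02,
        5.14576037e-02, -7.84254530e-05]), 'ee_pos': array([0.15008848, 0.60619416, 0.24656042]), 'ee_rot': array([-3.80340304e-01, -3.11803892e+00,  2.58860571e-03]), 'contact_force': array([ 0.09262768, -0.41879766, -0.13414601]), 'torque': array([-0.01033009, -0.02291823,  0.00409497]), 'width': 0.0869677872957125}
```

View pics/side0.png

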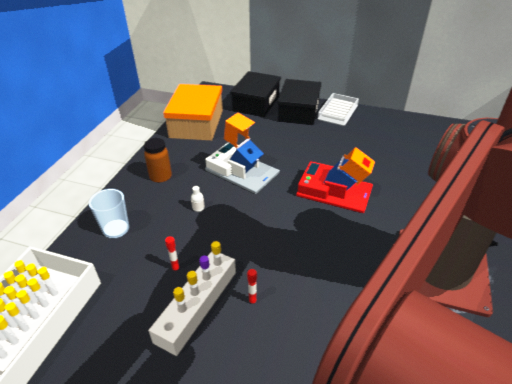

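View pics/top0.png

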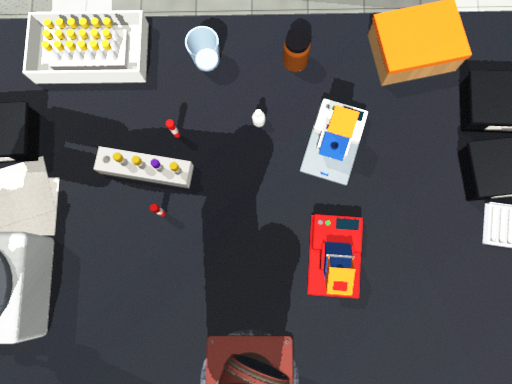

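```bash
python3 - <<'E'
import cv2, numpy as np
t=cv2.imread("pics/top0.png"); s=cv2.imread("pics/side0.png")
def crop(im,x0,y0,x1,y1,k): return cv2.resize(im[y0:y1,x0:x1],None,fx=k,fy=k,interpolation=cv2.INTER_CUBIC)
cv2.imwrite("pics/c_top_reader.png",crop(t,290,85,380,195,5))
cv2.imwrite("pics/c_side_reader.png",crop(s,195,105,290,195,6))
a=crop(t,85,110,205,225,5); b=crop(s,140,230,270,355,4)
cv2.imwrite("pics/c_top_rack.png",a); cv2.imwrite("pics/c_side_rack.png",b)
E
```

```text
(no output)
```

View pics/c_top_reader.png

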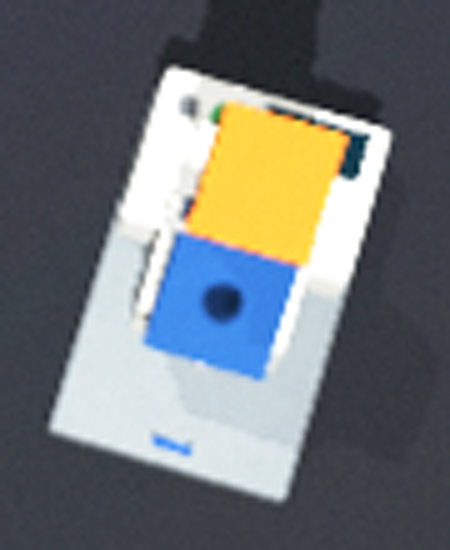

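View pics/c_side_reader.png

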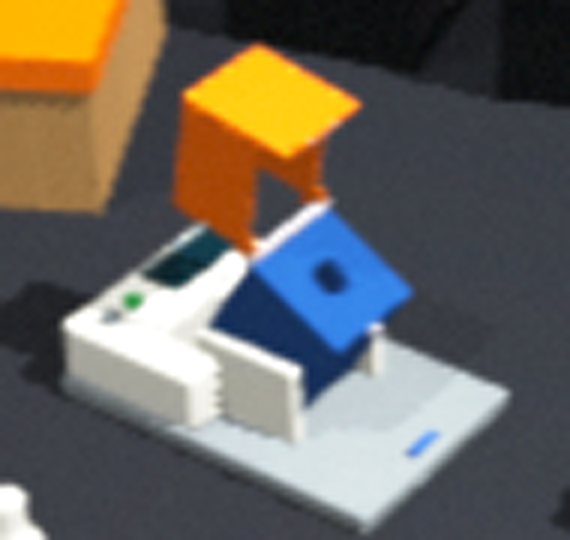

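View pics/c_top_rack.png

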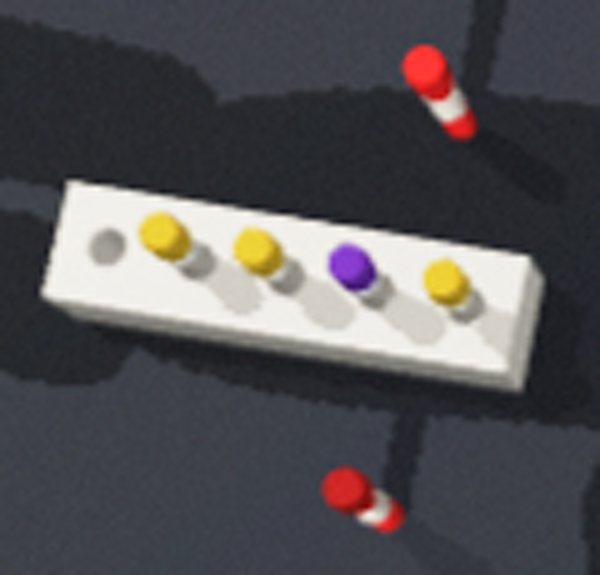

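View pics/c_side_rack.png

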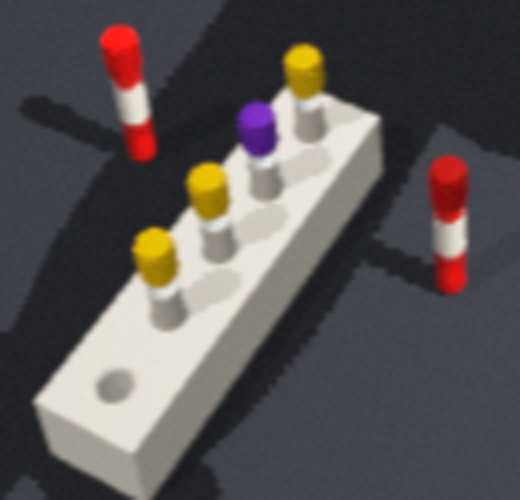

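```bash
cat > h.py <<'E'
import cv2, numpy as np
from bench import robot, snapshot, camera_model
CM={n:camera_model(n) for n in("side","top")}
def ray(n,uv):
    m=CM[n];R=np.array(m["R"]);t=np.array(m["t"])
    d=R.T@np.array([(uv[0]-m["cx"])/m["fx"],(uv[1]-m["cy"])/m["fy"],1]);return -R.T@t,d/np.linalg.norm(d)
def onz(n,uv,z):
    o,d=ray(n,uv);return o+d*(z-o[2])/d[2]
def tri(us,ut):
    (o1,d1),(o2,d2)=ray("side",us),ray("top",ut)
    A=np.stack([d1,-d2],1);s=np.linalg.lstsq(A,o2-o1,rcond=None)[0]
    a,b=o1+s[0]*d1,o2+s[1]*d2;return (a+b)/2,np.linalg.norm(a-b)*1000
def proj(n,X):
    m=CM[n];c=np.array(m["R"])@X+np.array(m["t"]);return np.array([m["fx"]*c[0]/c[2]+m["cx"],m["fy"]*c[1]/c[2]+m["cy"]])
def mask(im,lo,hi,box=None):
    k=cv2.inRange(cv2.cvtColor(im,cv2.COLOR_BGR2HSV),np.array(lo),np.array(hi))
    if box is not None:
        z=np.zeros_like(k);x0,y0,x1,y1=box;z[y0:y1,x0:x1]=k[y0:y1,x0:x1];k=z
    return k
def blobs(k,amin=8):
    n,l,s,c=cv2.connectedComponentsWithStats(k);return [(s[i,4],c[i].round(2),s[i,:4]) for i in range(1,n) if s[i,4]>=amin],l
E
cat > m1.py <<'E'
from h import *
t=cv2.imread("pics/top0.png"); s=cv2.imread("pics/side0.png")
for n,im in(("side",s),("top",t)):
    print(n,"purple",blobs(mask(im,(122,80,40),(150,255,255)))[0])
    box=(225,130,270,175) if n=="side" else (310,125,360,170)
    k=mask(im,(100,120,110),(125,255,255),box); b,l=blobs(k,40); print("blue",b)
    c=max(cv2.findContours(k,cv2.RETR_EXTERNAL,cv2.CHAIN_APPROX_NONE)[0],key=cv2.contourArea)
    print("hull quad",cv2.approxPolyDP(cv2.convexHull(c),3,True).reshape(-1,2).tolist(), cv2.boxPoints(cv2.minAreaRect(c)).round(1).tolist())
    hole=cv2.drawContours(np.zeros_like(k),[cv2.convexHull(c)],-1,255,-1)&~k
    print("hole",blobs(hole,6)[0])
    k=mask(im,(18,90,90),(32,255,255)); print("yellow",[x for x in blobs(k,15)[0]])
E
python3 m1.py
```

```text
side purple [(np.int32(123), array([203.57, 261.32]), array([198, 255,  11,  14], dtype=int32))]
blue [(np.int32(334), array([250.07, 151.6 ]), array([237, 140,  27,  24], dtype=int32))]
hull quad [[249, 140], [263, 153], [252, 163], [237, 150]] [[236.5, 149.5], [248.0, 138.0], [263.5, 153.5], [252.0, 165.0]]
hole [(np.int32(11), array([249.45, 150.82]), array([248, 149,   4,   4], dtype=int32))]
yellow [(np.int32(1301), array([193.3 ,  99.32]), array([165,  84,  56,  31], dtype=int32)), (np.int32(264), array([239.73, 121.37]), array([226, 113,  28,  18], dtype=int32)), (np.int32(220), array([361.25, 159.23]), array([351, 148,  23,  25], dtype=int32)), (np.int32(122), array([215.57, 247.33]), array([211, 241,  10,  14], dtype=int32)), (np.int32(347), array([ 31.6 , 269.47]), array([ 14, 260,  36,  20], dtype=int32)), (np.int32(713), array([ 18.06, 286.46]), array([  0, 271,  41,  33], dtype=int32)), (np.int32(129), array([191.61, 277.13]), array([186, 270,  12,  15], dtype=int32)), (np.int32(140), array([178.4 , 293.83]), array([173, 287,  12,  15], dtype=int32)), (np.int32(212), arr
[... 1628 characters left out ...]
5.35]), array([54, 41, 10, 10], dtype=int32)), (np.int32(71), array([70.44, 45.15]), array([66, 41, 10, 10], dtype=int32)), (np.int32(69), array([93.97, 44.72]), array([90, 40,  9, 11], dtype=int32)), (np.int32(65), array([105.94,  44.58]), array([102,  40,   9,  10], dtype=int32)), (np.int32(681), array([342.77, 121.02]), array([327, 105,  32,  33], dtype=int32)), (np.int32(74), array([117.58, 156.99]), array([113, 153,  10,   9], dtype=int32)), (np.int32(69), array([136.25, 160.04]), array([132, 156,  10,   9], dtype=int32)), (np.int32(65), array([173.91, 166.18]), array([170, 162,   9,   9], dtype=int32)), (np.int32(522), array([340.39, 279.48]), array([327, 267,  28,  28], dtype=int32))]
```

```bash
cat > m2.py <<'E'
from h import *
print("mouth tri",tri((249.45,150.82),(334.22,144.96)), "top@92",onz("top",(334.22,144.96),.092),"side@92",onz("side",(249.45,150.82),.092))
qs=np.array([[249,139.2],[263.2,153.3],[251.8,163.8],[236.6,149.7]]);qt=np.array([[348.6,137.8],[342.3,160.5],[318.5,153.5],[325,131.6]])
# pixel-accurate corners from line fits to the blue edge
def quad(im,box,n):
    k=mask(im,(100,120,110),(125,255,255),box)
    c=cv2.convexHull(max(cv2.findContours(k,cv2.RETR_EXTERNAL,cv2.CHAIN_APPROX_NONE)[0],key=cv2.contourArea));return c
P=[]
for a,b in [(qs[0],qt[0]),(qs[1],qt[1]),(qs[2],qt[2]),(qs[3],qt[3])]:
    X,e=tri(a,b);P.append(X);print("corner",X.round(4),"gap mm",round(e,1))
P=np.array(P);print("face centre",P.mean(0))
e1=P[0]-P[1];e2=P[3]-P[2];f1=P[3]-P[0];f2=P[2]-P[1]
for v in(e1,e2):print("slope edge len",np.linalg.norm(v),"yaw",np.degrees(np.arctan2(v[1],v[0])),"incl",np.degrees(np.arctan2(v[2],np.hypot(*v[:2]))))
for v in(f1,f2):print("level edge len",np.linalg.norm(v),"yaw",np.degrees(np.arctan2(v[1],v[0]))-90, v[2])
# base plate front edge, housing back edge
for z,a,b in((.008,(300,171.4),(347,185)),(.045,(324,98.6),(368,111))):
    A,B=onz("top",a,z),onz("top",b,z);v=A-B;print("edge",A,B,np.linalg.norm(v),"yaw",np.degrees(np.arctan2(v[1],v[0]))-90)
# purple
print("purple tri",tri((203.57,261.32),(154.98,163.08)),"top@112-ish",onz("top",(154.98,163.08),.108))
Ys={};
for i,(a,b) in enumerate([((215.57,247.33),(173.91,166.18)),((191.61,277.13),(136.25,160.04)),((178.4,293.83),(117.58,156.99))]):print("yel",tri(a,b))
print("dropper",onz("top",(259,118),.06)," red tubes",onz("top",(172,125),.1),onz("top",(154.5,208),.1))
E
python3 m2.py
```

```text
mouth tri (array([ 0.55167171, -0.20881703,  0.08863703]), np.float64(0.8146608909313784)) top@92 [ 0.55115576 -0.20830527  0.092     ] side@92 [ 0.54964998 -0.20428659  0.092     ]
corner [ 0.5638 -0.2408  0.1064] gap mm 1.2
corner [ 0.5164 -0.2292  0.0735] gap mm 1.8
corner [ 0.5339 -0.1726  0.0718] gap mm 3.4
corner [ 0.5821 -0.1861  0.1013] gap mm 0.6
face centre [ 0.54903506 -0.20717803  0.08824437]
slope edge len 0.058817811729288114 yaw -13.811989803130238 incl 33.91180071071981
slope edge len 0.058047450290547226 yaw -15.613292110199549 incl 30.4798680321276
level edge len 0.057900539676957755 yaw -18.449826717662035 -0.00509466504572037
level edge len 0.059186842485587005 yaw -17.17957682785446 -0.0017229962192518156
edge [ 0.50553204 -0.13099236  0.008     ] [ 0.46964038 -0.2487526   0.008     ] 0.12310842875081421 yaw -16.9504841358346
edge [ 0.68615537 -0.19267146  0.045     ] [ 0.65202999 -0.30218852  0.045     ] 0.1147106239921395 yaw -17.306968650448567
purple tri (array([0.50864239, 0.21984376, 0.0985496 ]), np.float64(1.3168857017844862)) top@112-ish [0.5056971  0.21743015 0.108     ]
yel (array([0.50033173, 0.17426714, 0.09743978]), np.float64(0.030045218875623222))
yel (array([0.51625915, 0.26537849, 0.09765212]), np.float64(0.5635905765169511))
yel (array([0.52419665, 0.31096062, 0.09735241]), np.float64(0.6013154668115942))
dropper [ 0.63114587 -0.02788522  0.06      ]  red tubes [0.60193538 0.18165883 0.1       ] [0.39960634 0.21622201 0.1       ]
```

```bash
python3 - <<'E'
from h import *
from scipy.spatial.transform import Rotation as Ro
for a,b in [((225.5,120.8),(334.4,105.4)),((238,112.2),(360,112.4)),((255.3,122.2),(352,137.6)),((243.3,131.3),(327.6,129.4))]:
    X,e=tri(a,b); d=X-np.array([.5505,-.2075,0]); c,s=np.cos(np.radians(-17)),np.sin(np.radians(-17))
    print(X.round(4),round(e,1),"reader frame",(c*d[0]+s*d[1]).round(4),(-s*d[0]+c*d[1]).round(4))
s=robot.read_state();R=Ro.from_rotvec(s["ee_rot"]).as_matrix();print(R.round(3),s["ee_pos"])
yd=np.array([np.sin(np.radians(17)),np.cos(np.radians(17)),0])
print("tool y",R[:,1],"angle of tool y from reader y (about world z)",np.degrees(np.arctan2(R[1,1],R[0,1])-np.arctan2(yd[1],yd[0])))
tgt=np.array([.5085,.2198,0.2]);print("delta tool",R.T@(tgt-s["ee_pos"]))
E
```

```text
[ 0.6169 -0.199   0.1837] 0.5 reader frame 0.061 0.0276
[ 0.6003 -0.2554  0.1825] 0.5 reader frame 0.0616 -0.0312
[ 0.544  -0.2378  0.1704] 4.1 reader frame 0.0026 -0.0309
[ 0.5625 -0.1844  0.1697] 6.5 reader frame 0.0047 0.0256
[[-0.971  0.24  -0.001]
 [ 0.24   0.971 -0.002]
 [ 0.    -0.002 -1.   ]] [0.15008848 0.60619416 0.24656042]
tool y [ 0.24038395  0.97067642 -0.00168949] angle of tool y from reader y (about world z) 3.0907775419576935
delta tool [-0.44079639 -0.28882866  0.04694336]
```

Emit:
servo_tool(
  moves=[
    [[-0.03,-0.02,0.0],1,0.6],
    [[-0.08,-0.05,0.01],2,0.36],
    [[-0.13,-0.085,0.01],3,0.36],
    [[-0.18,-0.118,0.02],3,0.36],
    [[-0.23,-0.15,0.03],3,0.36],
    [[-0.28,-0.185,0.04],3,0.36],
    [[-0.33,-0.216,0.045],3,0.36],
    [[-0.38,-0.249,0.047],3,0.36],
    [[-0.42,-0.275,0.047],3,0.36],
    [[-0.441,-0.289,0.047],3,0.36],
    [[-0.441,-0.289,0.047],3,0.36],
    [[-0.441,-0.289,0.047],3,0.36],
  ],
  newtons=10,
)

```text
time_s: 1.6
ee_pos: [0.5081, 0.2205, 0.2001]
ee_rot: [-0.462, -3.106, -0.0]
contact_force: [-0.0, 0.7, -0.8]
width: 0.0315
```

```bash
cat > look.py <<'E'
import sys
from h import *
tag=sys.argv[1]; boxes={"side":tuple(map(int,sys.argv[2].split(','))),"top":tuple(map(int,sys.argv[3].split(',')))}
ims=[]
for n in("side","top"):
    im=snapshot(n);cv2.imwrite(f"pics/{n}_{tag}.png",im);x0,y0,x1,y1=boxes[n];c=im[y0:y1,x0:x1];k=min(400/c.shape[1],580/c.shape[0]);ims.append(cv2.resize(c,None,fx=k,fy=k,interpolation=cv2.INTER_CUBIC))
h=max(i.shape[0] for i in ims);cv2.imwrite(f"pics/l_{tag}.png",np.hstack([cv2.copyMakeBorder(i,0,h-i.shape[0],0,0,cv2.BORDER_CONSTANT) for i in ims]))
s=robot.read_state()
from scipy.spatial.transform import Rotation as Ro
R=Ro.from_rotvec(s["ee_rot"]).as_matrix();print(s["time_s"],s["ee_pos"].round(4),"toolx",R[:,0].round(4),"tooly",R[:,1].round(4),"F",s["contact_force"].round(2),"w",round(s["width"],4))
E
python3 look.py a 120,150,320,350 85,80,285,280
```

```text
1.7 [0.508  0.221  0.2003] toolx [-9.572e-01  2.896e-01  6.000e-04] tooly [ 0.2896  0.9572 -0.    ] F [-1.11 -1.25 -0.02] w 0.0316
```

View pics/l_a.png

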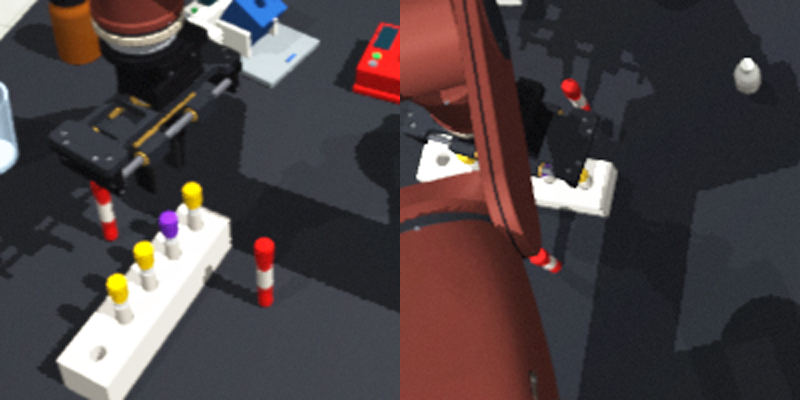

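Emit:
servo_tool(
  moves=[
    [[0,-0.001,0.02],0,0.36],
    [[0,-0.001,0.04],0,0.36],
    [[0,-0.001,0.06],0,0.36],
    [[0,-0.001,0.072],0,0.36],
    [[0,-0.001,0.078],0,0.36],
    [[0,-0.001,0.078],0,0.36],
    [[0,-0.001,0.078],0,0.1],
    [[0,-0.001,0.078],0,0.1],
    [[0,-0.001,0.078],0,0.1],
    [[0,-0.001,0.078],0,0.1],
    [[0,-0.001,0.078],0,0.1],
  ],
  newtons=10,
)

```text
time_s: 3.08
ee_pos: [0.509, 0.2193, 0.1231]
ee_rot: [0.462, 3.106, 0.001]
contact_force: [0.6, 0.7, 4.3]
width: 0.0184
```

```bash
python3 look.py b 140,190,270,320 100,110,200,210
```

```text
3.175 [0.509  0.2193 0.123 ] toolx [-9.568e-01  2.909e-01 -8.000e-04] tooly [2.909e-01 9.568e-01 5.000e-04] F [ 0.14 -0.19  3.53] w 0.0185
```

View pics/l_b.png

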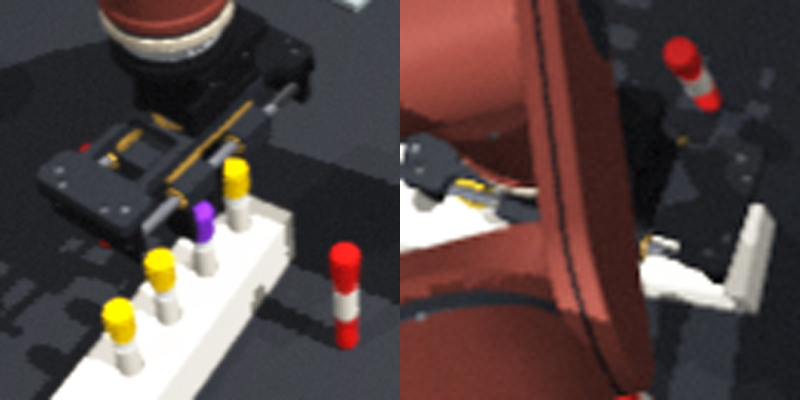

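Emit:
servo_tool(
  moves=[
    [[0,0,-0.006],0,0.1],
    [[0,0,-0.014],0,0.1],
    [[0,0,-0.024],0,0.1],
    [[0,0,-0.032],0,0.1],
    [[0,0,-0.036],0,0.1],
    [[0,0,-0.036],0,0.1],
  ],
)

```text
time_s: 3.92
ee_pos: [0.5088, 0.2192, 0.159]
ee_rot: [0.462, 3.107, 0.0]
contact_force: [-0.2, -0.4, -0.7]
width: 0.0186
```

```bash
python3 look.py c 140,190,270,320 100,110,200,210
```

```text
4.025 [0.5084 0.2191 0.1583] toolx [-9.568e-01  2.909e-01  4.000e-04] tooly [ 2.909e-01  9.568e-01 -2.000e-04] F [-0.47 -0.21 -0.16] w 0.0186
```

View pics/l_c.png

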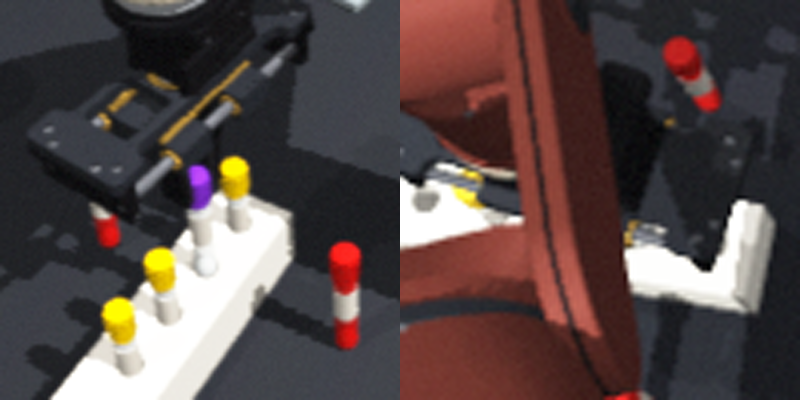

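Emit:
servo_tool(
  moves=[
    [[0,0,0],0,0.1],
    [[0.004,0,0],0,0.1],
    [[0.009,0,0],0,0.1],
    [[0.013,0,0.0005],0,0.1],
    [[0.017,0,0.001],0,0.1],
    [[0.021,0,0.0015],0,0.1],
    [[0.0245,0,0.0025],0,0.1],
    [[0.0245,0,0.0025],0,0.1],
  ],
  newtons=5,
)

```text
time_s: 5.03
ee_pos: [0.4848, 0.2264, 0.1559]
ee_rot: [-0.462, -3.107, 0.0]
contact_force: [0.8, 0.3, 0.6]
width: 0.0192
```

```bash
python3 look.py d 140,190,270,320 100,110,200,210
```

```text
5.125 [0.4851 0.2263 0.156 ] toolx [-0.9568  0.2909  0.    ] tooly [ 0.2909  0.9568 -0.    ] F [ 0.   -0.3  -0.39] w 0.0189
```

View pics/l_d.png

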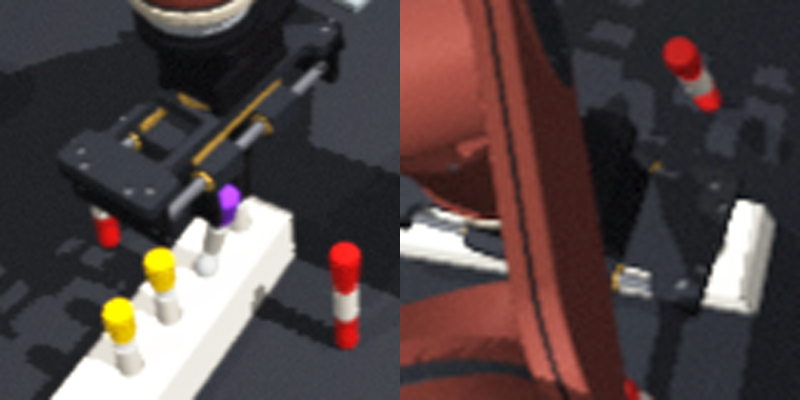

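Emit:
servo_tool(
  moves=[
    [[0.004,0,0.001],0,0.1],
    [[0.0075,0,0.002],0,0.1],
    [[0.0115,0,0.0035],0,0.1],
    [[0.015,0,0.005],0,0.1],
    [[0.0185,0,0.0065],0,0.1],
    [[0.022,0,0.008],0,0.1],
    [[0.022,0,0.008],0,0.1],
  ],
)

```text
time_s: 6.0
ee_pos: [0.4637, 0.2328, 0.1478]
ee_rot: [-0.461, -3.107, 0.0]
contact_force: [1.4, 0.2, 0.6]
width: 0.0185
```

```bash
python3 look.py e 140,190,270,320 100,110,200,210
```

```text
6.1 [0.4641 0.2327 0.1481] toolx [-9.568e-01  2.909e-01 -1.000e-04] tooly [0.2909 0.9568 0.    ] F [ 1.07  0.87 -0.46] w 0.0188
```

View pics/l_e.png

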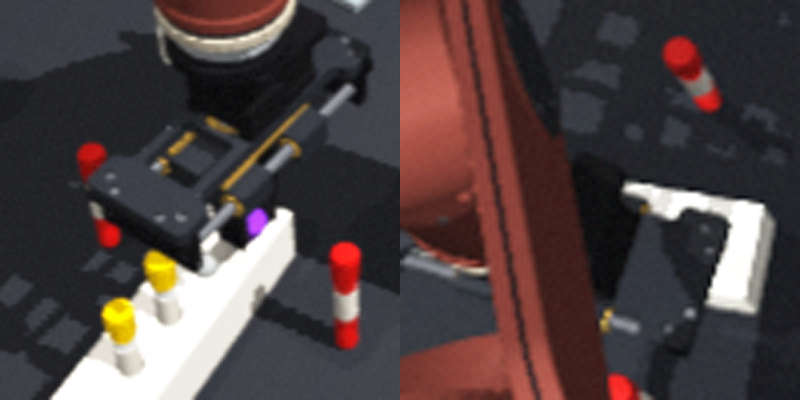

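Emit:
servo_tool(
  moves=[
    [[0,0,0],0,0.1],
    [[0,0,0],0,0.1],
    [[0,0,-0.01],0,0.1],
    [[0,0,-0.025],0,0.1],
    [[0,0,-0.045],0,0.1],
    [[0,0,-0.07],0,0.1],
    [[0,0,-0.095],0,0.1],
    [[0,0,-0.105],0,0.1],
    [[0,0,-0.105],0,0.1],
  ],
  newtons=15,
)

```text
time_s: 7.22
ee_pos: [0.4645, 0.2328, 0.2541]
ee_rot: [0.462, 3.106, 0.001]
contact_force: [-0.3, -0.1, -1.0]
width: 0.0183
```

```bash
python3 look.py f 140,130,290,280 100,110,200,210
```

```text
7.325 [0.4636 0.2325 0.2523] toolx [-0.9568  0.2909  0.001 ] tooly [ 2.909e-01  9.568e-01 -7.000e-04] F [ 0.38  0.15 -0.44] w 0.0184
```

View pics/l_f.png

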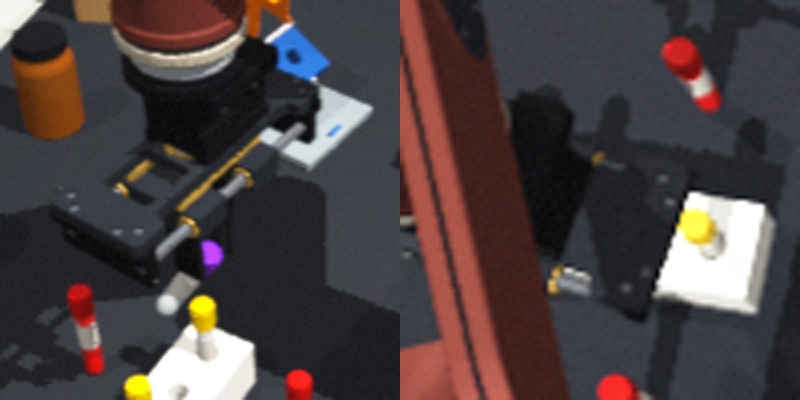

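```bash
python3 - <<'E'
from h import *
P=np.array([.4636,.2325,.2343]);ex=np.array([-.957,.29,0])
for th in (24,27,30,33,36):
    a=np.radians(th);u=ex*np.sin(a)+np.array([0,0,np.cos(a)]);f=P-u*.091
    print(th,"foot centre",proj("side",f).round(1),"cap top",proj("side",P+u*.007).round(1))
im=cv2.imread("pics/side_f.png");print(blobs(mask(im,(122,80,40),(155,255,255)))[0])
cv2.imwrite("pics/f2.png",cv2.resize(im[205:265,185:240],None,fx=10,fy=10,interpolation=cv2.INTER_CUBIC))
E
```

```text
24 foot centre [205.5 246.7] cap top [217.6 223.9]
27 foot centre [203.8 245.1] cap top [217.7 224. ]
30 foot centre [202.1 243.5] cap top [217.9 224.1]
33 foot centre [200.5 241.9] cap top [218.  224.3]
36 foot centre [198.9 240.2] cap top [218.1 224.4]
[(np.int32(8), array([349.62, 186.  ]), array([347, 183,   7,   6], dtype=int32)), (np.int32(112), array([218.74, 225.64]), array([214, 219,  11,  16], dtype=int32))]
```

View pics/f2.png

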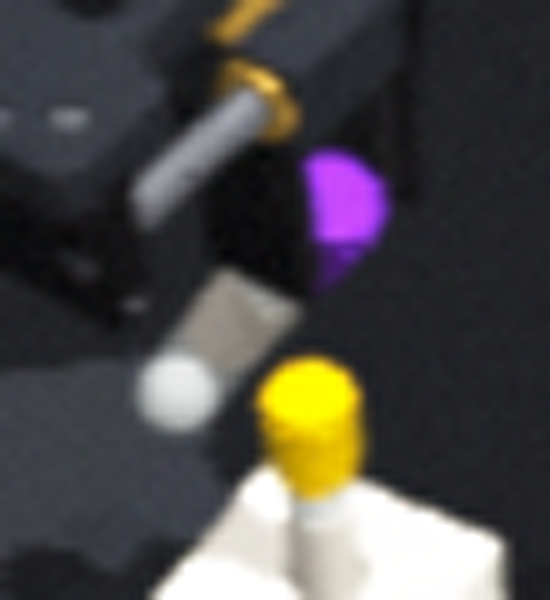

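Emit:
servo_tool(
  moves=[
    [[-0.003,-0.008,-0.005],0,0.1],
    [[-0.009,-0.024,-0.01],0,0.1],
    [[-0.018,-0.048,-0.01],0,0.1],
    [[-0.03,-0.08,-0.01],0,0.1],
    [[-0.043,-0.115,-0.01],0,0.1],
    [[-0.057,-0.151,-0.01],0,0.1],
    [[-0.071,-0.188,-0.01],0,0.1],
    [[-0.085,-0.225,-0.01],0,0.1],
    [[-0.098,-0.26,-0.01],0,0.1],
    [[-0.111,-0.295,-0.01],0,0.1],
    [[-0.124,-0.33,-0.01],0,0.1],
    [[-0.134,-0.357,-0.01],0,0.1],
    [[-0.142,-0.378,-0.01],0,0.1],
    [[-0.147,-0.39,-0.01],0,0.1],
    [[-0.149,-0.396,-0.005],0,0.1],
    [[-0.149,-0.396,0.005],0,0.1],
    [[-0.149,-0.396,0.013],0,0.1],
    [[-0.149,-0.396,0.015],0,0.1],
    [[-0.149,-0.396,0.015],0,0.1],
  ],
  newtons=20,
)

```text
time_s: 9.7
ee_pos: [0.4914, -0.1891, 0.2378]
ee_rot: [-0.461, -3.107, -0.0]
contact_force: [0.8, -1.0, -1.0]
width: 0.0182
```

```bash
python3 look.py g 190,70,310,190 270,80,390,200
```

```text
9.8 [ 0.4917 -0.1894  0.2384] toolx [-9.569e-01  2.904e-01 -5.000e-04] tooly [ 2.904e-01  9.569e-01 -1.000e-04] F [ 0.45 -0.48  0.27] w 0.0183
```

View pics/l_g.png

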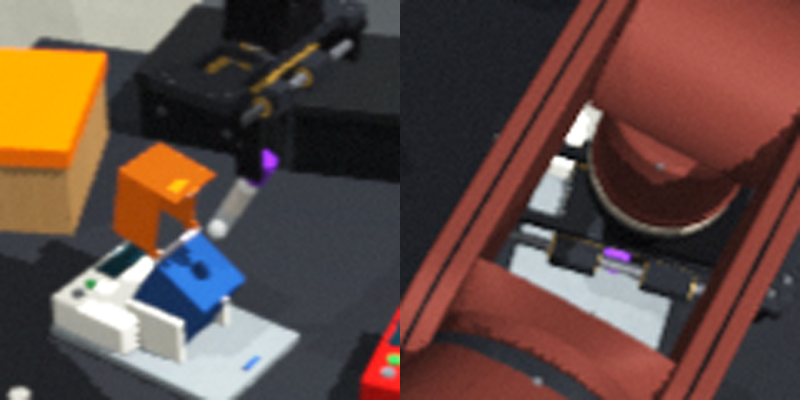

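```bash
python3 - <<'E'
from h import *
T=np.array([.4915,-.1892,.2381]);P=T-[0,0,.018];ex=np.array([-.957,.29,0])
for th in (26,28,30,32):
    a=np.radians(th);u=ex*np.sin(a)+np.array([0,0,np.cos(a)])
    print(th,"foot centre",proj("side",P-u*.091).round(1),"P side",proj("side",P).round(1),"captop top",proj("top",P+u*.007).round(1))
u=ex*.5+np.array([0,0,.866])
M=np.array([.5505,-.2075,.091])
for s in (0,.02,.04,.06,.1):print(s,proj("side",M+s*u).round(1))
im=cv2.imread("pics/side_g.png");print(blobs(mask(im,(122,80,40),(155,255,255)))[0])
im2=cv2.imread("pics/top_g.png");print(blobs(mask(im2,(122,80,40),(155,255,255)))[0])
a=cv2.resize(im[105:165,225:280],None,fx=9,fy=9,interpolation=cv2.INTER_CUBIC);cv2.imwrite("pics/g2.png",a)
E
```

```text
26 foot centre [255.4 139.3] P side [267.5 118.2] captop top [333.9 156.6]
28 foot centre [254.6 138.5] P side [267.5 118.2] captop top [333.8 156.7]
30 foot centre [253.8 137.8] P side [267.5 118.2] captop top [333.8 156.8]
32 foot centre [253. 137.] P side [267.5 118.2] captop top [333.8 156.9]
0 [249.5 150.4]
0.02 [252.2 146.6]
0.04 [255.  142.7]
0.06 [257.9 138.7]
0.1 [263.8 130.4]
[(np.int32(64), array([269.61, 119.62]), array([264, 114,  11,  12], dtype=int32))]
[(np.int32(31), array([335.03, 156.  ]), array([331, 154,   9,   5], dtype=int32))]
```

View pics/g2.png

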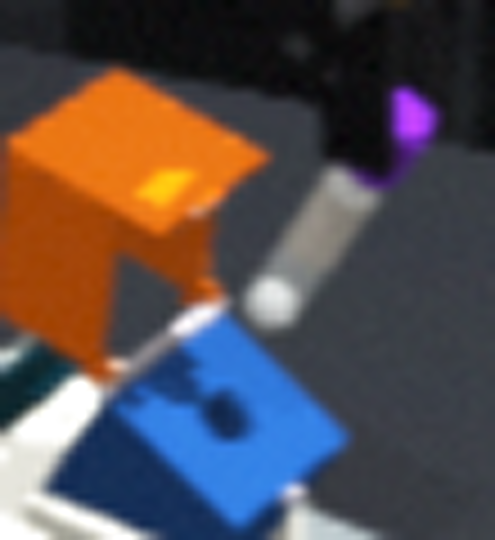

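Emit:
servo_tool(
  moves=[
    [[-0.002,0,0.006],0,0.1],
    [[-0.006,0.001,0.016],0,0.1],
    [[-0.009,0.001,0.026],0,0.1],
    [[-0.0103,0.001,0.033],0,0.1],
    [[-0.0103,0.001,0.033],0,0.1],
    [[-0.0103,0.001,0.033],0,0.1],
  ],
  newtons=15,
)

```text
time_s: 10.55
ee_pos: [0.5017, -0.1916, 0.2052]
ee_rot: [0.462, 3.107, -0.0]
contact_force: [-0.2, 0.1, 0.1]
width: 0.0183
```

```bash
python3 look.py h 225,105,285,165 310,120,370,180
```

```text
10.65 [ 0.5018 -0.1917  0.2055] toolx [-9.567e-01  2.909e-01 -8.000e-04] tooly [ 2.909e-01  9.567e-01 -2.000e-04] F [ 0.72 -0.29 -1.47] w 0.0181
```

View pics/l_h.png

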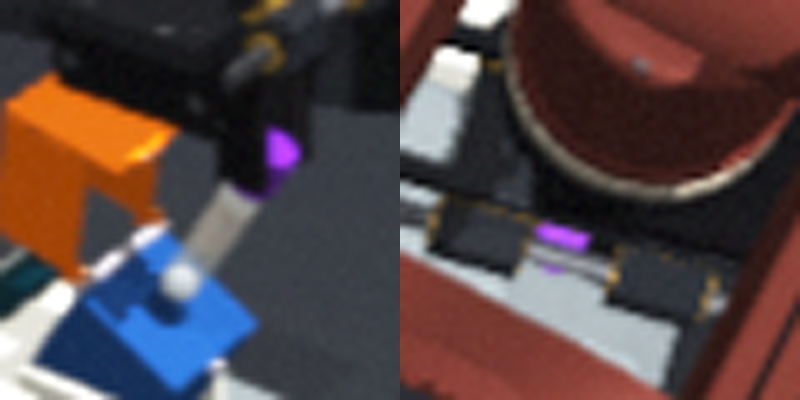

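Emit:
servo_tool(
  moves=[
    [[-0.002,0,0.0035],0,0.1],
    [[-0.004,0,0.007],0,0.1],
    [[-0.0055,0,0.0095],0,0.1],
    [[-0.007,0,0.012],0,0.1],
    [[-0.0085,0,0.0147],0,0.1],
    [[-0.01,0,0.0173],0,0.1],
    [[-0.011,0,0.019],0,0.1],
    [[-0.011,0,0.019],0,0.1],
  ],
  newtons=8,
)

```text
time_s: 11.65
ee_pos: [0.512, -0.1947, 0.1858]
ee_rot: [-0.462, -3.107, -0.0]
contact_force: [-0.2, -0.1, 0.5]
width: 0.0188
```

```bash
python3 look.py i 225,105,285,165 310,120,370,180
```

```text
11.75 [ 0.5121 -0.1948  0.186 ] toolx [-0.9568  0.2909  0.    ] tooly [0.2909 0.9568 0.    ] F [-0.43 -0.09 -0.13] w 0.0182
```

View pics/l_i.png

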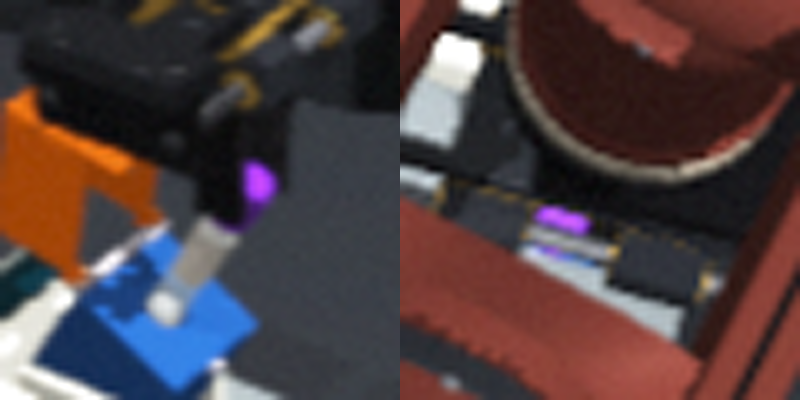

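Emit:
servo_tool(
  moves=[
    [[-0.001,0,0.0017],0,0.1],
    [[-0.002,0,0.0035],0,0.1],
    [[-0.003,0,0.0052],0,0.1],
    [[-0.004,0,0.007],0,0.1],
    [[-0.005,0,0.0087],0,0.1],
    [[-0.005,0,0.0087],0,0.1],
  ],
)

```text
time_s: 12.5
ee_pos: [0.5169, -0.1962, 0.1771]
ee_rot: [-0.462, -3.107, -0.0]
contact_force: [0.4, 0.4, -0.6]
width: 0.0183
```

```bash
python3 look.py j 225,105,285,165 310,120,370,180
```

```text
12.6 [ 0.5169 -0.1962  0.1773] toolx [-9.568e-01  2.908e-01  1.000e-04] tooly [0.2908 0.9568 0.    ] F [ 0.36  0.29 -1.56] w 0.0186
```

View pics/l_j.png

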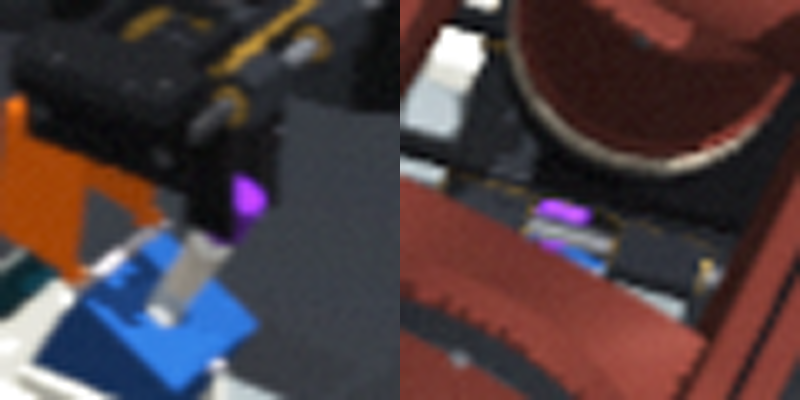

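Emit:
servo_tool(
  moves=[
    [[-0.0012,0,0.0025],0,0.1],
    [[-0.0025,0,0.005],0,0.1],
    [[-0.0037,0,0.0077],0,0.1],
    [[-0.005,0,0.0105],0,0.1],
    [[-0.006,0,0.0128],0,0.1],
    [[-0.0075,0,0.0155],0,0.1],
    [[-0.0086,0,0.018],0,0.1],
    [[-0.0086,0,0.018],0,0.1],
  ],
)

```text
time_s: 13.6
ee_pos: [0.525, -0.1987, 0.159]
ee_rot: [-0.462, -3.107, -0.0]
contact_force: [-0.6, -0.8, 0.3]
width: 0.0187
```

```bash
python3 look.py k 225,105,285,165 310,120,370,180
```

```text
13.7 [ 0.5251 -0.1987  0.1593] toolx [-9.568e-01  2.909e-01  1.000e-04] tooly [ 0.2909  0.9568 -0.    ] F [0.1  0.18 0.09] w 0.0185
```

View pics/l_k.png

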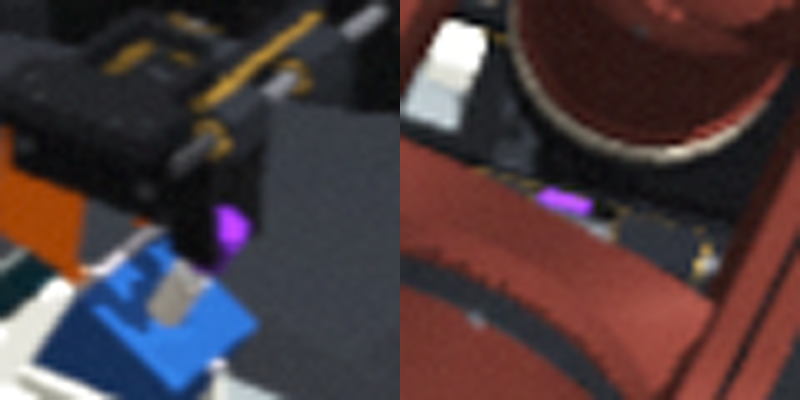

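Emit:
servo_tool(
  moves=[
    [[-0.001,0,0.0025],0,0.1],
    [[-0.0022,0,0.005],0,0.1],
    [[-0.0035,0,0.0077],0,0.1],
    [[-0.0047,0,0.0102],0,0.1],
    [[-0.006,0,0.0127],0,0.1],
    [[-0.007,0,0.0145],0,0.1],
    [[-0.0078,0,0.0162],0,0.1],
    [[-0.0078,0,0.0162],0,0.1],
  ],
)

```text
time_s: 14.7
ee_pos: [0.5326, -0.201, 0.143]
ee_rot: [-0.462, -3.107, -0.0]
contact_force: [0.1, -0.3, -0.2]
width: 0.0184
```

```bash
python3 look.py l 225,105,285,165 310,120,370,180
```

```text
14.8 [ 0.5326 -0.201   0.1431] toolx [-9.568e-01  2.909e-01 -1.000e-04] tooly [0.2909 0.9568 0.    ] F [-0.34 -0.37 -0.35] w 0.0186
```

View pics/l_l.png

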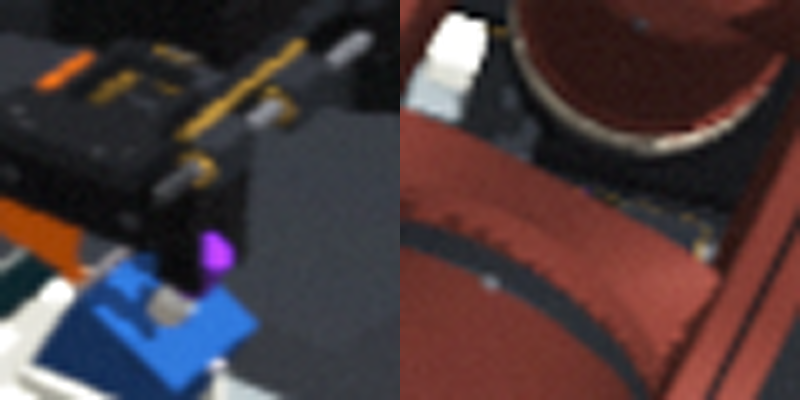

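Emit:
servo_tool(
  moves=[
    [[-0.0005,0,0.0009],0,0.1],
    [[-0.001,0,0.0017],0,0.1],
    [[-0.0015,0,0.0026],0,0.1],
    [[-0.002,0,0.0035],0,0.1],
    [[-0.002,0,0.0035],0,0.1],
  ],
)

```text
time_s: 15.42
ee_pos: [0.5345, -0.2016, 0.1395]
ee_rot: [-0.462, -3.107, -0.0]
contact_force: [0.5, -0.6, -0.9]
width: 0.0184
```

Emit:
servo_tool(
  moves=[
    [[-0.0005,0,0.0009],0,0.1],
    [[-0.001,0,0.0017],0,0.1],
    [[-0.001,0,0.0017],0,0.1],
  ],
)

```text
time_s: 15.8
ee_pos: [0.5354, -0.2019, 0.138]
ee_rot: [-0.462, -3.107, 0.0]
contact_force: [-0.6, -0.2, 0.8]
width: 0.0187
```

```bash
python3 look.py m 225,105,285,165 310,120,370,180
```

```text
15.9 [ 0.5355 -0.2019  0.1381] toolx [-9.568e-01  2.909e-01 -1.000e-04] tooly [ 2.909e-01  9.568e-01 -1.000e-04] F [-0.2  -0.33  0.81] w 0.0184
```

View pics/l_m.png

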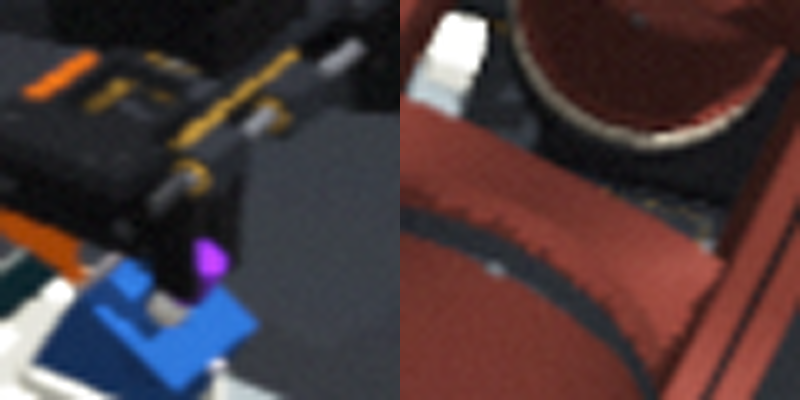

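Still free (no force). On in 1 mm steps until the floor resists.

Emit:
servo_tool(
  moves=[
    [[-0.0005,0,0.0009],0,0.1],
    [[-0.001,0,0.0017],0,0.1],
    [[-0.001,0,0.0017],0,0.1],
  ],
)

```text
time_s: 16.27
ee_pos: [0.5362, -0.2022, 0.1375]
ee_rot: [-0.462, -3.107, 0.0]
contact_force: [-4.7, 0.3, 9.5]
width: 0.0185
```

Emit:
servo_tool(
  moves=[
    [[-0.0005,0,0.0009],0,0.1],
    [[-0.001,0,0.0017],0,0.1],
    [[-0.001,0,0.0017],0,0.1],
  ],
)

```text
time_s: 16.65
ee_pos: [0.5372, -0.2025, 0.1359]
ee_rot: [-0.462, -3.107, 0.0]
contact_force: [-5.5, 1.4, 9.8]
width: 0.0183
```

Emit:
servo_tool(
  moves=[
    [[-0.0005,0,0.0009],0,0.1],
    [[-0.0005,0,0.0009],0,0.1],
  ],
)

```text
time_s: 16.9
ee_pos: [0.5378, -0.2027, 0.1351]
ee_rot: [-0.462, -3.107, 0.0]
contact_force: [-5.0, 2.9, 10.8]
width: 0.0184
```

```bash
python3 look.py n 225,105,285,165 310,120,370,180
```

```text
17.0 [ 0.5378 -0.2027  0.1351] toolx [-0.9568  0.2907  0.    ] tooly [ 2.907e-01  9.568e-01 -2.000e-04] F [-5.03  2.3  10.54] w 0.0185
```

View pics/l_n.png

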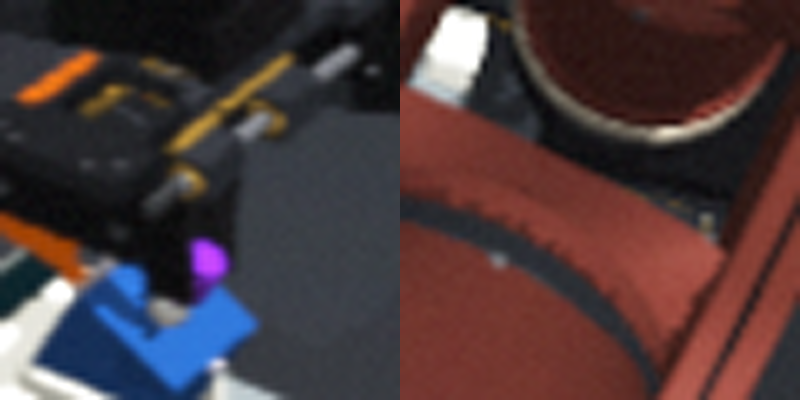

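Emit:
servo_tool(
  moves=[
    [[0,0,0],0,0.4],
    [[0,0,0],0,0.4],
    [[0,0,0],0,0.4],
    [[0,0,-0.01],0,0.4],
    [[0,0,-0.03],0,0.4],
    [[0,0,-0.06],0,0.4],
    [[0,0,-0.1],0,0.4],
    [[0,0,-0.13],0,0.4],
    [[0.05,0,-0.13],0,0.4],
    [[0.1,0,-0.13],0,0.4],
    [[0.13,0,-0.13],0,0.2],
    [[0.13,0,-0.13],0,0],
  ],
)

```text
time_s: 18.5
ee_pos: [0.4127, -0.1646, 0.2655]
ee_rot: [0.462, 3.105, -0.002]
contact_force: [0.3, -0.2, -0.3]
width: 0.0219
```

```bash
python3 look.py o 205,105,285,185 310,90,370,180
```

```text
18.6 [ 0.4142 -0.1652  0.2653] toolx [-0.9567  0.2911 -0.0033] tooly [ 2.911e-01  9.567e-01 -8.000e-04] F [ 1.28 -0.26  0.05] w 0.015
```

View pics/l_o.png

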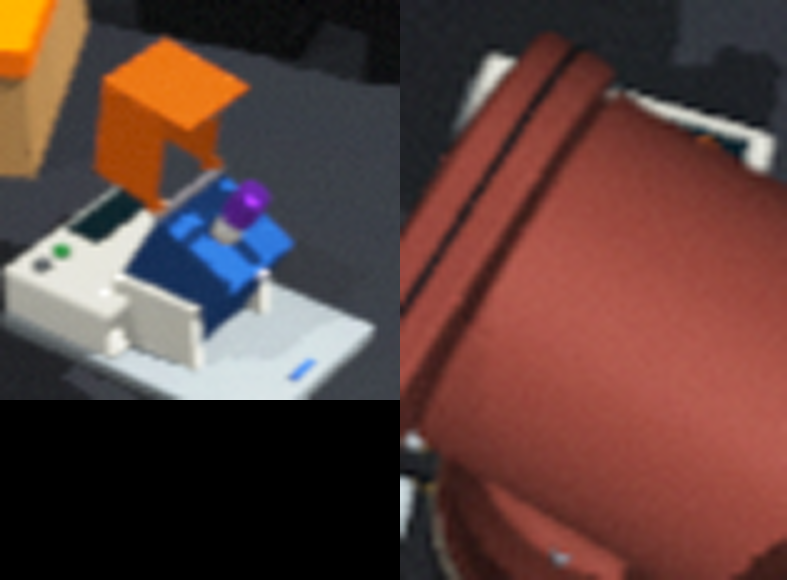

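Emit:
servo_tool(
  moves=[
    [[-0.02,0,0],0,0],
    [[-0.06,0,0],0,0],
    [[-0.11,0,0],0,0],
    [[-0.16,0,0],0,0],
    [[-0.205,0,0],0,0],
    [[-0.235,0,0],0,0],
    [[-0.235,0,0.01],0,0],
    [[-0.235,0,0.03],0,0],
    [[-0.235,0,0.055],0,0],
    [[-0.235,0,0.07],0,0],
    [[-0.235,0,0.072],0,0],
    [[-0.235,0,0.072],0,0],
  ],
  newtons=20,
)

```text
time_s: 20.1
ee_pos: [0.6384, -0.2333, 0.1923]
ee_rot: [0.462, 3.107, -0.0]
contact_force: [0.5, -0.2, 0.6]
width: 0.0002
```

```bash
python3 look.py p 185,75,285,175 310,90,370,180
```

```text
20.2 [ 0.6389 -0.2334  0.1931] toolx [-0.9568  0.2909 -0.0022] tooly [ 2.909e-01  9.568e-01 -4.000e-04] F [ 0.3  -0.41  0.24] w 0.0004
```

View pics/l_p.png

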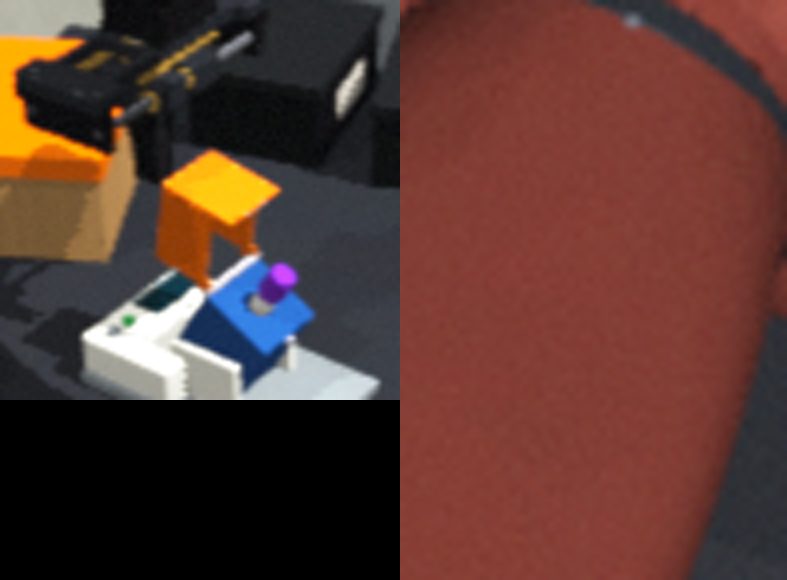

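Emit:
servo_tool(
  moves=[
    [[0.008,0,-0.001],0,0],
    [[0.016,0,-0.001],0,0],
    [[0.024,0,-0.004],0,0],
    [[0.032,0,-0.007],0,0],
    [[0.0405,0,-0.01],0,0],
    [[0.049,0,-0.0115],0,0],
    [[0.0575,0,-0.012],0,0],
    [[0.066,0,-0.011],0,0],
    [[0.074,0,-0.009],0,0],
    [[0.082,0,-0.0065],0,0],
    [[0.09,0,-0.003],0,0],
    [[0.098,0,0.001],0,0],
    [[0.106,0,0.0055],0,0],
    [[0.114,0,0.01],0,0],
    [[0.12,0,0.013],0,0],
    [[0.12,0,0.013],0,0],
  ],
)

```text
time_s: 22.2
ee_pos: [0.5228, -0.198, 0.1783]
ee_rot: [-0.462, -3.106, -0.0]
contact_force: [-0.6, 0.7, 2.3]
width: 0.0006
```

```bash
python3 look.py q 185,75,285,175 310,90,370,180
```

```text
22.3 [ 0.5235 -0.1982  0.1789] toolx [-9.568e-01  2.909e-01  1.000e-04] tooly [0.2909 0.9568 0.    ] F [-0.45  0.9   2.42] w 0.0008
```

View pics/l_q.png

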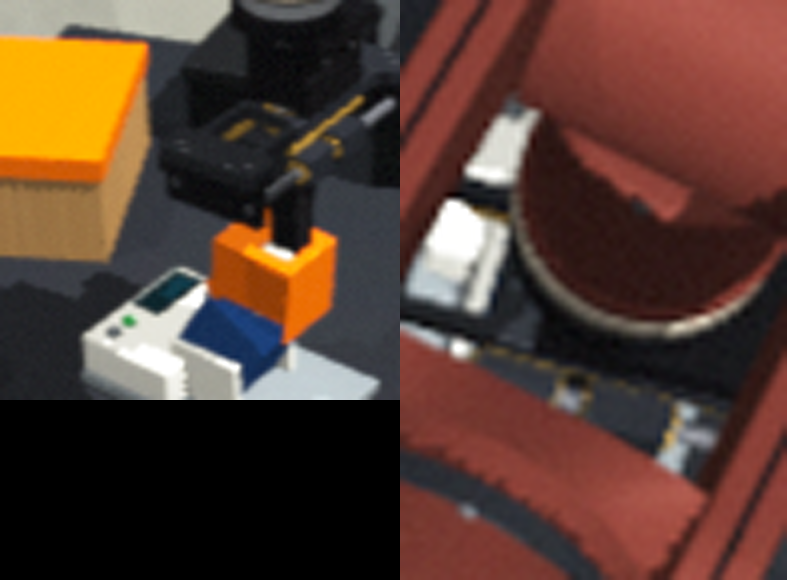

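Emit:
servo_tool(
  moves=[
    [[0.005,0,0.003],0,0],
    [[0.011,0,0.0065],0,0],
    [[0.017,0,0.0103],0,0],
    [[0.0205,0,0.016],0,0],
    [[0.022,0,0.0195],0,0],
    [[0.023,0,0.022],0,0],
    [[0.024,0,0.0245],0,0],
    [[0.024,0,0.0245],0,0],
  ],
)

```text
time_s: 23.3
ee_pos: [0.5006, -0.1913, 0.1543]
ee_rot: [0.462, 3.107, -0.0]
contact_force: [-0.3, 0.6, 1.6]
width: 0.0004
```

```bash
python3 look.py r 185,75,285,175 310,90,370,180
```

```text
23.4 [ 0.5006 -0.1913  0.1542] toolx [-9.568e-01  2.908e-01 -1.000e-04] tooly [ 0.2908  0.9568 -0.    ] F [0.09 0.47 1.26] w 0.0
```

View pics/l_r.png

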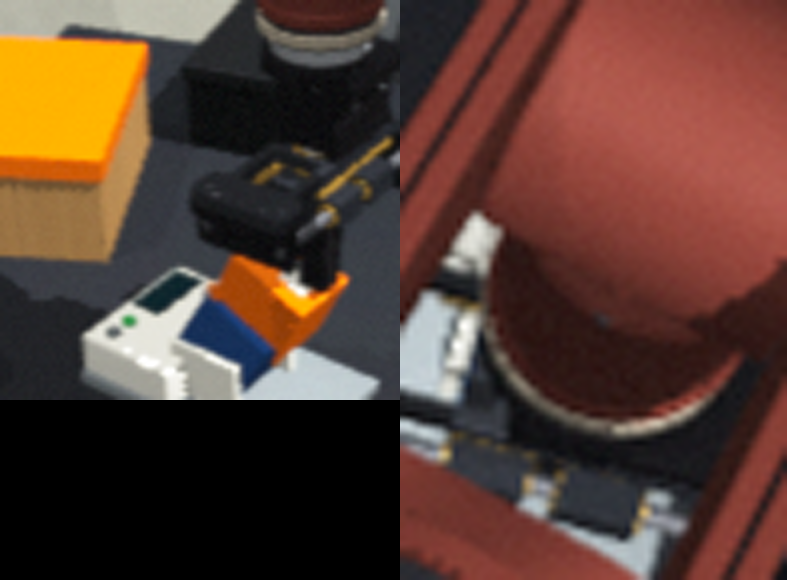

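Emit:
servo_tool(
  moves=[
    [[0.0004,0,0.001],0,0],
    [[0.0007,0,0.002],0,0],
    [[0.001,0,0.003],0,0],
    [[0.0013,0,0.004],0,0],
    [[0.0015,0,0.005],0,0],
    [[0.0015,0,0.005],0,0],
  ],
)

```text
time_s: 24.15
ee_pos: [0.499, -0.1908, 0.149]
ee_rot: [-0.462, -3.107, -0.0]
contact_force: [-1.0, -0.1, 1.0]
width: 0.0004
```

Emit:
servo_tool(
  moves=[
    [[0.0003,0,0.001],0,0],
    [[0.0005,0,0.002],0,0],
    [[0.0005,0,0.002],0,0],
  ],
)

```text
time_s: 24.52
ee_pos: [0.4992, -0.1909, 0.1484]
ee_rot: [0.462, 3.106, -0.001]
contact_force: [-1.6, 0.3, 8.1]
width: 0.0004
```

Emit:
servo_tool(
  moves=[
    [[0,0,0.001],0,0],
    [[0,0,0.001],0,0],
    [[0,0,0.001],0,0],
  ],
)

```text
time_s: 24.9
ee_pos: [0.4993, -0.1909, 0.1482]
ee_rot: [0.461, 3.106, -0.001]
contact_force: [-2.9, 2.3, 13.3]
width: 0.0004
```

```bash
python3 look.py s 205,95,285,175 310,90,370,180
```

```text
25.0 [ 0.4993 -0.1909  0.1482] toolx [-0.9568  0.2907 -0.0017] tooly [ 2.907e-01  9.568e-01 -3.000e-04] F [-4.28  2.09 13.53] w 0.0006
```

View pics/l_s.png

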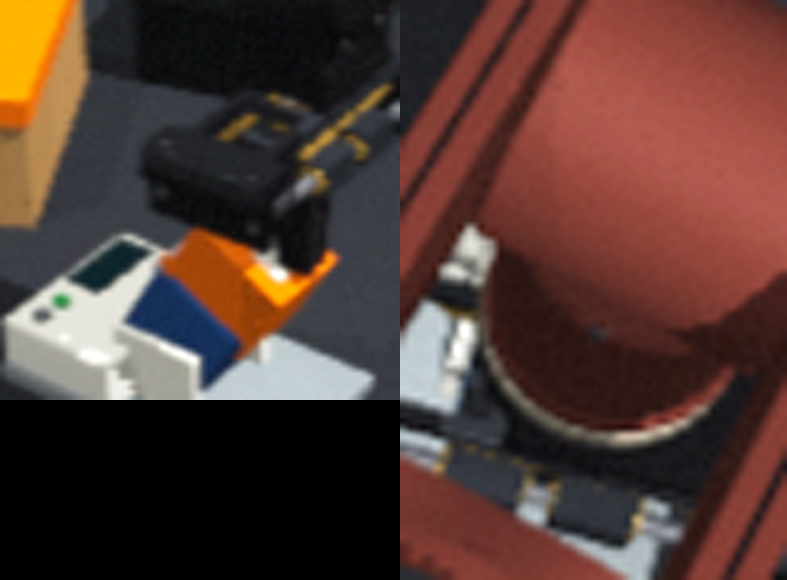

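Emit:
servo_tool(
  moves=[
    [[0,0,-0.005],0,0],
    [[0.002,0,-0.02],0,0],
    [[0.01,0,-0.05],0,0],
    [[0.04,0,-0.09],0,0],
    [[0.08,0,-0.12],0,0],
    [[0.12,0,-0.14],0,0],
    [[0.12,0,-0.14],0,0],
  ],
)

```text
time_s: 25.88
ee_pos: [0.3832, -0.1558, 0.289]
ee_rot: [0.462, 3.103, -0.004]
contact_force: [0.7, -0.1, -0.5]
width: 0.0006
```

```bash
python3 look.py t 205,95,285,175 290,90,390,190; python3 - <<'E'
from h import *
M=np.array([.551,-.2072,.0915]);ex=np.array([.957,-.29,0]);ez=np.array([0,0,1.]);ey=np.array([.29,.957,0])
H=M+.031*(ex*.866+ez*.5)
for ang in (0,.07,.15,.3):
    p=np.radians(120)-ang;n=ex*np.cos(p)+ez*np.sin(p);e=-ex*np.sin(p)+ez*np.cos(p)
    print(ang,[proj("side",H+.049*n+t*e+w*ey).round(1).tolist() for t,w in((.004,.028),(.004,-.028),(.07,-.028),(.07,.028))])
E
```

```text
25.975 [ 0.384  -0.1559  0.2868] toolx [-0.9567  0.2912 -0.002 ] tooly [ 2.912e-01  9.567e-01 -5.000e-04] F [ 0.46  0.26 -0.29] w 0.0004
0 [[243.4, 138.8], [255.0, 129.8], [271.5, 145.7], [260.4, 155.3]]
0.07 [[242.6, 137.9], [254.1, 128.9], [271.3, 143.9], [260.1, 153.4]]
0.15 [[241.5, 137.0], [253.1, 128.0], [270.9, 141.8], [259.7, 151.3]]
0.3 [[239.5, 135.4], [251.2, 126.4], [269.8, 137.8], [258.5, 147.2]]
```

View pics/l_t.png

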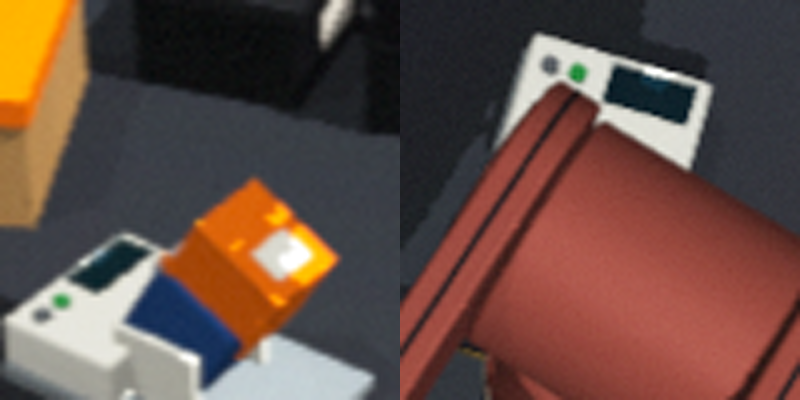

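Emit:
servo_tool(
  moves=[
    [[0,0.02,-0.01],0,0],
    [[0,0.06,-0.03],0,0],
    [[0,0.11,-0.04],0,0],
    [[0,0.16,-0.04],0,0],
    [[0,0.21,-0.04],0,0],
    [[0,0.25,-0.04],0,0],
    [[0,0.27,-0.04],0,0],
    [[0,0.27,-0.04],0,0],
  ],
)

```text
time_s: 26.98
ee_pos: [0.4626, 0.1038, 0.3246]
ee_rot: [-0.457, -3.105, 0.001]
contact_force: [-0.9, -0.1, -0.2]
width: 0.0005
```

```bash
python3 look.py u 130,95,290,335 90,90,390,240; python3 - <<'E'
from h import *
for f in("t","u"):
    im=cv2.imread(f"pics/side_{f}.png");print(f,"orange hood",blobs(mask(im,(5,150,100),(32,255,255),(235,125,285,165)),30)[0])
im=cv2.imread("pics/side_u.png");print([ (x[0],x[1]) for x in blobs(mask(im,(18,90,90),(32,255,255),(160,230,230,310)),15)[0]])
E
```

```text
27.075 [0.4624 0.1023 0.3251] toolx [-0.9569  0.2903  0.0019] tooly [ 0.2903  0.9569 -0.0011] F [-0.11 -0.17 -0.89] w 0.0002
t orange hood [(np.int32(557), array([254.13, 147.2 ]), array([238, 131,  35,  34], dtype=int32))]
u orange hood [(np.int32(471), array([256.01, 147.33]), array([246, 131,  27,  34], dtype=int32))]
[(np.int32(126), array([215.75, 247.19])), (np.int32(129), array([191.4 , 276.93])), (np.int32(143), array([178.3 , 293.48]))]
```

View pics/l_u.png

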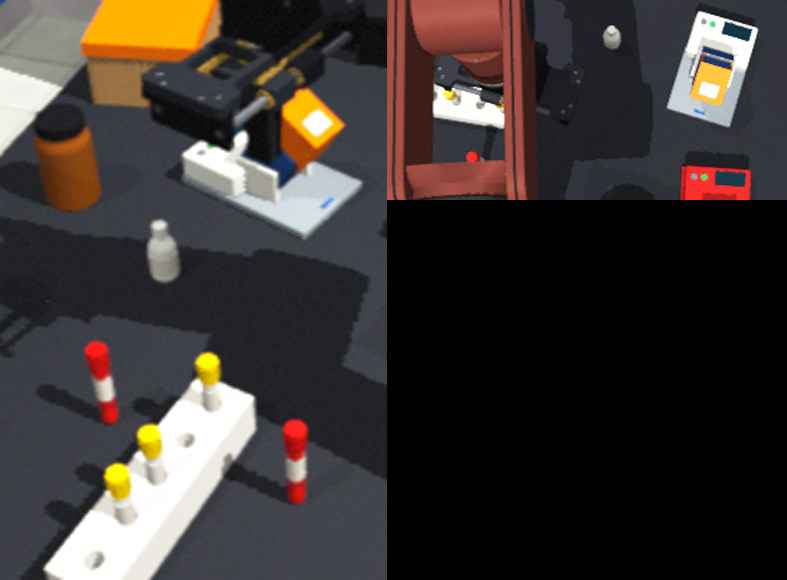

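```bash
python3 -c "
from bench import robot
print(robot.sign_off())"
```

```text
the job is handed in; nothing more can be done
None
```

The purple tube is in the reader's slanted well and the orange hood is shut over it. I handed the job in at about 27 s.

**How it was done:** the tool can't tilt, so I leaned the tube about 28–30° against the rim of its own rack hole while gripping it. I then carried it to the well and slid it in foot first. I kept hold until the floor pushed back with about 12 N along the bore, with the last 1–2 mm slipping in the grip, and only then let go. After that I swung the hood over with closed fingertips and pressed it to a hard stop, about 13 N at most.

**Last checks:**
- **Tube:** the cap top appeared within about 1 px of where a fully seated tube should be.
- **Hood:** its corners matched the shut position to about 1 px, roughly 0–0.05 rad. It stayed there for about 2 s with nothing touching it, so the catch is holding. I saw no separate snap in the force readings.
- **Other items:** the three yellow tubes are within 0.4 px of where they started. The dropper bottle and red tubes look untouched.

**Disagreement:** the two cameras differed by 2–3 mm on the height of the well mouth, so I relied on the contact force rather than that measurement to judge when the tube was home.

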